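Snug up the mill's slim lock ring and cap the mill

TASK

Close up the spice mill after cleaning. First turn its slim orange lock ring clockwise (seen from above) until you feel it bite and nip it up snug, without forcing it and without pressing on the steel rings above and below it. Then gently put the loose cap into the mill's neck, fully home, let go, and leave the other things where they stand.

Things in the scene. Friction and masses are not known exactly. Their poses are not given: they have to be found in the camera images.
- mill: fixed black table spice mill, 92 mm across the foot, 130 mm high, standing upright; origin at the centre of its underside, z up along the axis of all its rings; a small chute sticks out 60 mm from the axis towards its -x, below the rings
- ring_mid (a point): centre of the orange lock ring, on the mill's axis, half-way up. The ring has a ribbed edge 55 mm in diameter and 14 mm high (96 to 110 mm over the worktop), to be gripped across at any yaw from above, past the narrower upper ring. Clockwise from above tightens it; at the start it is 0.5 to 1.1 rad short of its bite (not marked). Drag while loose 0.08 N m; stays where it is let go
- upper_ring: fixed steel ring above the orange one, part of the mill: 47 mm in diameter, 18 mm high (112 to 130 mm over the worktop), open at the top with a blind bore of 34 mm diameter, 15 mm deep; origin at the centre of its underside
- lower_ring: fixed steel ring below the orange one, part of the mill: 68 mm in diameter, 12 mm high (80 to 92 mm over the worktop), so its top lies 4 mm below the orange ring and stands out 6.5 mm beyond it; origin at the centre of its underside
- mouth (a point): centre of the upper ring's top face, the mouth of the bore (130 mm over the worktop)
- cap_knob (a point): on the loose cap's axis, half-way up its black knob, 33 mm over the cap's underside, 13 mm above its flange. The cap (80 g, 46 mm high, standing upright): plug 30 mm in diameter, 14 mm long with bevelled foot; steel flange 46 mm in diameter, 6 mm thick; round knob 20 to 22 mm in diameter, 26 mm high, to grip from above
- cap_seat (a point): on the cap's axis, the underside of its flange, 19 mm below cap_knob; meets the mouth when the cap is fully home
- spice_1: spice jar with a red lid, 45 mm across, 106 mm high, bystander; origin under its centre
- salt_shaker: salt shaker, 44 mm across, 90 mm high, bystander; origin under its centre
- sauce_bowl_3: small black sauce bowl, 76 mm across, 30 mm high, bystander; origin under its centre
- clamp_rim (a point): point on the rim of the clamp hidden inside the orange ring, 25 mm from the mill's axis, at the ring's mid height. It stands still while the ring is loose. The ring bites at 0.3 N m; from there the clamp turns with it, needing 6 N m more per rad. Snug is 0.36 to 0.68 N m (the rim 0.25 to 1.6 mm on from its start); beyond that is forced. It stays as tightened
Mind the look-alikes: they are no part of the job. Of the things like the part that bears cap_knob, leave any that is purple; of the rest the smaller one is meant.

How it is judged:
By the outcome, as a careful person would: the job done as asked, in the order asked, and still so for the second after the job is handed in, with the robot touching nothing.
It also fails if it takes over 72 s, if anything falls off the work surface, if the arm or the gripper's body presses on something with over 40 N, if the wrist force passes 120 N, or if a joint passes its speed limit or range.

ROBOT

A 6-joint arm with a two-finger parallel gripper is mounted at the origin on a cart in front of the work surface, level with it; the furniture and walls round the work are solid. World frame = base frame: x ahead of the robot, y to its left, z up, the work surface at z = 0. Lengths are in m, angles in rad, forces in N, time in s.
With the tool pointing down it reaches from about 0.25 to 0.775 m from the base axis. Payload 4 kg.
Tool frame: the origin (TCP) lies between the finger pads; the fingertips stand 25 mm ahead of it and the grasp point (between the pads) lies 6 mm ahead of it (robot.tip_reach is the distance from the TCP to the fingertips, in m); z points along the fingers, y is the line along which they close (so a half turn about z gives the same grasp; the last joint's range is limited). The gripper opens to 94 mm and grips with 3 to 60 N. Pads are 16 mm wide; open, the fingers measure 119 mm over their backs; the gripper's body (75 mm by 177 mm) begins 78 mm behind the grasp point.
Start: joints at [1.105, 0.087, 1.371, -0, 1.684, -0.103], TCP at [0.195, 0.514, 0.231] pointing down, gripper open.
Joint ranges: [-3.1, 3.1], [-0.76, 2.03], [0.27, 2.55], [-1.08, 4.22], [0.17, 2.65], [-2.57, 2.57]. Speed limits (rad/s): [2.79, 2.79, 3.14, 3.14, 3.14, 3.14].

INTERFACE

Orientations are given as [roll, pitch, yaw] about the fixed x, y, z axes, in that order (R = Rz(yaw) Ry(pitch) Rx(roll)).
In Python, from bench import sensors, snapshot, camera_info, ticket, robot gives the robot as it stands.
- The arm moves only by the tool arm_command, never from a script. Its argument "plan" is a list of rows, each an object with "grip": the closure, from -1 (fully open) to 1 (shut); "slide": the shift along the tool's x, y, z normalised to -1 to 1, where 1 is 500 mm, a list of three; "spin": the turn about the tool's z normalised to -1 to 1, where 1 is 5 degrees. A call has 1 to 10 rows; each row shifts and turns the commanded pose from where the row before left it, along the tool's axes as they then stand; what a row does not reach is not made up. A row lasts 1/8 s, in which the tool goes at most 62.5 mm and 10.7 degrees, less where a joint would pass 70% of its speed; a pose out of reach is approached as far as the arm can. A call with a number of a shift or a turn outside -1 to 1 is refused whole. A call with a gripper value outside its range is refused whole. The fingers move at their own pace and stop on an object; the grip force is fixed at half the most. Time passes only in rows, so rows that do not move let the fingers close. It gives the time, the measured TCP pose, the force, the opening and the grip force at its end, in the units of the state.
- sensors.get_obs(): the state, without advancing time (a new reading comes with each control period).
- snapshot(name): name is "scene" or "top" or "wrist"; returns the picture (420x560x3 uint8, red, green, blue); there is no depth.
- camera_info(name): a dict with "fx", "fy", "cx", "cy" (pixels), "position" and "rotation" of the camera in the world. Camera axes: x right, y up, looking along -z (the intrinsics and any distortion apply to the point x, -y, -z); pixel columns grow to the right and rows downward; lengths in m; the calibration is good to about 2 mm. A picture is of the moment at which its call begins: read the wrist's pose just before it. camera_info takes no time and is no camera call; for the wrist camera it gives the pose at the moment of the call.
- ticket.close_job(): hands the job in; it is judged then, once.
The state is a dict: "time": time; "joint_positions": joint angles; "qvel": joint speeds; "joint_torque": joint torques, N m; "tool_pos": TCP position; "ee_rot": TCP orientation; "wrist_force": force on the tool from outside, world axes, zero at the start; "wrist_torque": the same for the moment, N m; "width": finger opening in m; "finger_force": force on a finger pad.
Only numpy, scipy, OpenCV 4.12 (cv2) and the standard library are available. Lean on these libraries where they do the work, as an engineer would, in place of code of your own. Each camera call takes 0.05 s, during which the arm holds its last target. There are 200 camera calls.

## Working session

There is one attempt and no reset: what is moved stays moved. The work goes in short steps, Python scripts to look and compute and a tool call to move; the robot and the scene stay as the last step left them, time stands still between calls to the robot, and variables do not carry over. Pictures are saved under pics/ and viewed, at most 10 in all, crops included, and the job is handed in when it is done.

Besides the shell and the picture viewer there is one more tool, called after ">>>" by a JSON object that holds its "fn" and its "kwargs", one argument or row to a line. arm_command: Moves the arm, as the interface text tells. Scaled input: -1 to 1 covers 500 mm each way for a shift and 5 degrees each way for a turn. Its arguments: {"type":"object","properties":{"plan":{"type":"array","items":{"type":"object","properties":{"grip":{"type":"number"},"slide":{"type":"array","items":{"type":"number"}},"spin":{"type":"number"}}}}},"required":["plan"]}

```bash
mkdir -p pics; ls
python3 - <<'E'
from bench import sensors,snapshot,camera_info
import cv2,numpy as np
for n in ["scene","top"]:
    cv2.imwrite(f"pics/{n}0.png",snapshot(n)[:,:,::-1])
    c=camera_info(n);print(n,c)
o=sensors.get_obs();print(o)
E
```

```text
pics
scene {'fx': 425.19972500100243, 'fy': 425.19972500100243, 'cx': 276.4411194140652, 'cy': 207.51041811046971, 'position': array([-0.02518772, -0.72522966,  0.68773947]), 'rotation': array([ 0.88195501, -0.0195841 , -0.85552031])}
top {'fx': 538.2634417615155, 'fy': 538.2634417615155, 'cx': 274.4537936969099, 'cy': 209.6335958796315, 'position': array([ 0.46994521, -0.26113418,  1.04785309]), 'rotation': array([ 0.03888289, -0.01053492, -1.58905148])}
{'time': 0.1, 'joint_positions': array([ 1.10492811e+00,  8.79095798e-02,  1.37204704e+00, -1.70830346e-05,
        1.68360610e+00, -1.03105698e-01]), 'qvel': array([-0.00028905, -0.00089723, -0.00328555, -0.00028726, -0.00154179,
       -0.0013742 ]), 'joint_torque': array([ 1.95233144e-03, -3.41253519e+01, -3.03302550e+01,  7.20432610e-02,
        3.03772150e-02, -8.60901196e-05]), 'tool_pos': array([0.1949915 , 0.51381741, 0.22943405]), 'ee_rot': array([-3.13963130e+00, -1.85877433e-04,  2.77882805e+00]), 'wrist_force': array([0.40885249, 0.01752507, 0.09688704]), 'wrist_torque': array([ 0.00573055,  0.04479364, -0.03644992]), 'finger_force': 0.0, 'width': 0.09373007825408691}
```

View pics/scene0.png

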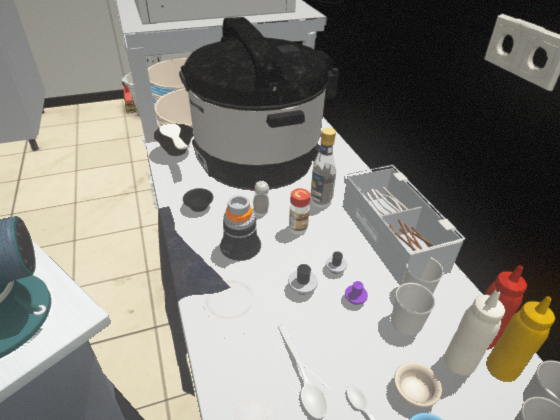

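View pics/top0.png

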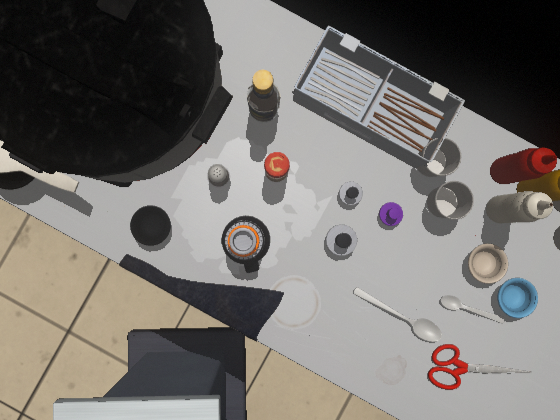

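```bash
cat > h.py <<'E'
import numpy as np,cv2
from scipy.spatial.transform import Rotation as R
from bench import sensors,snapshot,camera_info
def hit(c,u,v,z):
    d=R.from_euler('xyz',c['rotation']).as_matrix()@np.array([(u-c['cx'])/c['fx'],-(v-c['cy'])/c['fy'],-1])
    p=np.array(c['position']);return p+d*(z-p[2])/d[2]
def pix(c,P):
    q=R.from_euler('xyz',c['rotation']).as_matrix().T@(np.array(P)-c['position'])
    return c['cx']-c['fx']*q[0]/q[2],c['cy']+c['fy']*q[1]/q[2]
def tool(o,P):
    return R.from_euler('xyz',o['ee_rot']).as_matrix().T@(np.array(P)-o['tool_pos'])
def blobs(m,amin=20):
    cs,_=cv2.findContours(m.astype(np.uint8),cv2.RETR_EXTERNAL,cv2.CHAIN_APPROX_NONE)
    return [(cv2.minEnclosingCircle(c),cv2.contourArea(c),c) for c in cs if cv2.contourArea(c)>amin]
def hsv(im): return cv2.cvtColor(im,cv2.COLOR_RGB2HSV)
E
python3 - <<'E'
from h import *
c=camera_info("top");im=cv2.imread("pics/top0.png")[:,:,::-1].copy();h=hsv(im)
m=(h[...,0]>4)&(h[...,0]<20)&(h[...,1]>150)&(h[...,2]>120); m[:,:200]=0;m[:,290:]=0;m[:200]=0;m[290:]=0
for b,a,k in blobs(m):print("orange",b,a,hit(c,*b[0],.107))
g=h[...,2]
for (u,v) in[(350,193),(342,240)]:
    w=np.zeros(g.shape,bool);w[v-16:v+17,u-16:u+17]=1
    for b,a,k in blobs((g<70)&w):print("knob",b,a,hit(c,*b[0],.046),hit(c,b[0][0]+b[1],b[0][1],.046)-hit(c,*b[0],.046))
for n,u,v,z in[("spoonbowl",20,180,.05),("handle",212,115,.1),("potnear",120,180,.1),("jar",277,163,.106),("salt",218,173,.09),("bowl",151,225,.03),("big",342,240,.046),("purple",391,214,.046),("bottle",262,80,.2),("tray",410,165,.06)]:print(n,hit(c,u,v,z).round(3))
s=camera_info("scene")
for n,u,v in[("potrim",255,90),("lidtop",245,25)]:print(n,hit(s,u,v,.2),hit(s,u,v,.3))
cv2.imwrite("pics/crop1.png",cv2.resize(im[170:275,215:415],None,fx=4,fy=4)[:,:,::-1])
E
```

```text
orange ((242.85293579101562, 240.55882263183594), 15.818327903747559) 83.5 [ 0.45336821 -0.21560913  0.107     ]
knob ((351.5, 192.5), 6.041623115539551) 85.5 [ 0.53817749 -0.41688403  0.046     ] [-0.00019792 -0.01130254  0.        ]
knob ((342.6486511230469, 240.5270233154297), 7.79968786239624) 158.0 [ 0.44892789 -0.39825344  0.046     ] [-0.00026821 -0.01453601  0.        ]
spoonbowl [0.572 0.197 0.05 ]
handle [ 0.676 -0.164  0.1  ]
potnear [ 0.564 -0.001  0.1  ]
jar [ 0.588 -0.278  0.106]
salt [ 0.574 -0.172  0.09 ]
bowl [ 0.485 -0.039  0.03 ]
big [ 0.45  -0.397  0.046]
purple [ 0.497 -0.49   0.046]
bottle [ 0.709 -0.255  0.2  ]
tray [ 0.586 -0.524  0.06 ]
potrim [0.76745024 0.02771416 0.2       ] [ 0.60493767 -0.12666003  0.3       ]
lidtop [1.16223984 0.4500107  0.2       ] [0.91878454 0.20905412 0.3       ]
```

View pics/crop1.png

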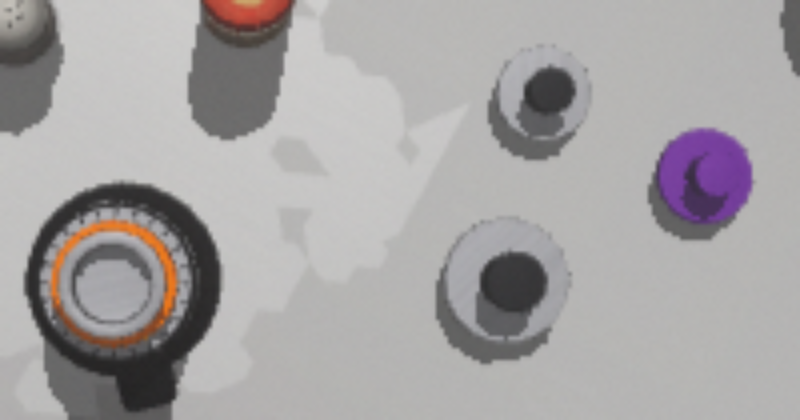

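Mistakable for the cap: small steel cap at top (351,192), large steel cap at (342,240), purple cap at (391,214). The small steel one is meant; the crop confirms that it is smaller (24 px flange against 31 px). The mill is at (243,240) with its chute towards the robot. I'll go above the mill now, keeping clear of the pot.

>>> {"fn": "arm_command", "kwargs": {
  "plan": [
    {"grip": -1, "slide": [-0.065, -0.087, -0.029], "spin": 0},
    {"grip": -1, "slide": [-0.065, -0.087, -0.029], "spin": 0},
    {"grip": -1, "slide": [-0.065, -0.087, -0.029], "spin": 0},
    {"grip": -1, "slide": [-0.065, -0.087, -0.029], "spin": 0},
    {"grip": -1, "slide": [-0.065, -0.087, -0.029], "spin": 0},
    {"grip": -1, "slide": [-0.065, -0.087, -0.029], "spin": 0},
    {"grip": -1, "slide": [-0.065, -0.087, -0.029], "spin": 0}
  ]
}}

```text
time: 0.98
tool_pos: [0.2997, 0.1472, 0.3321]
ee_rot: [3.142, 0.0, 2.779]
wrist_force: [0.3, -0.7, -0.4]
width: 0.0939
finger_force: 0.0
```

>>> {"fn": "arm_command", "kwargs": {
  "plan": [
    {"grip": -1, "slide": [-0.068, -0.072, 0.0075], "spin": 0},
    {"grip": -1, "slide": [-0.068, -0.072, 0.0075], "spin": 0},
    {"grip": -1, "slide": [-0.068, -0.072, 0.0075], "spin": 0},
    {"grip": -1, "slide": [-0.068, -0.072, 0.0075], "spin": 0},
    {"grip": -1, "slide": [-0.068, -0.072, 0.0075], "spin": 0},
    {"grip": -1, "slide": [-0.068, -0.072, 0.0075], "spin": 0},
    {"grip": -1, "slide": [-0.068, -0.072, 0.0075], "spin": 0},
    {"grip": -1, "slide": [-0.068, -0.072, 0.0075], "spin": 0},
    {"grip": -1, "slide": [0, 0, 0], "spin": 0},
    {"grip": -1, "slide": [0, 0, 0], "spin": 0}
  ]
}}

```text
time: 2.22
tool_pos: [0.4516, -0.2165, 0.3016]
ee_rot: [3.141, -0.001, 2.779]
wrist_force: [-0.1, 0.1, 0.4]
width: 0.0939
finger_force: 0.0
```

Run:
```python
from h import *
o=sensors.get_obs();c=camera_info("wrist");im=snapshot("wrist");cv2.imwrite("pics/w1.png",im[:,:,::-1])
print(o['time'],o['tool_pos'],o['ee_rot'],o['joint_positions'],o['wrist_force'],o['wrist_torque'],c)
print(pix(c,[.453,-.2156,.13]))
```

```text
2.225 [ 0.45159666 -0.21650042  0.30155526] [ 3.14078291e+00 -1.39507366e-03  2.77872243e+00] [-5.60639984e-01 -2.47541588e-02  1.34624890e+00  5.36645123e-04
  1.82162486e+00 -1.76843272e+00] [-0.09762465  0.1369513   0.3552872 ] [ 0.02787459 -0.05054542  0.0349047 ] {'fx': 350.4554130719058, 'fy': 350.4554130719058, 'cx': 280.824024055118, 'cy': 208.1171869312926, 'position': array([ 0.37853633, -0.18893968,  0.45617638]), 'rotation': array([-2.73096897e-01,  2.87586980e-04,  1.20756104e+00])}
(np.float64(282.52708314924627), np.float64(195.75929113585877))
```

View pics/w1.png

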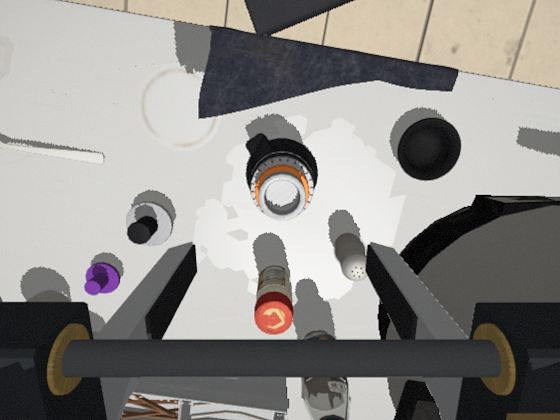

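Run:
```python
from h import *
o=sensors.get_obs();c=camera_info("wrist");im=cv2.imread("pics/w1.png")[:,:,::-1].copy()
g=cv2.cvtColor(im,cv2.COLOR_RGB2GRAY)[150:240,230:335]
for p2 in(20,14):
  print(cv2.HoughCircles(cv2.resize(g,None,fx=3,fy=3,interpolation=cv2.INTER_CUBIC),cv2.HOUGH_GRADIENT,1.,20,param1=120,param2=p2,minRadius=40,maxRadius=90)[0][:5]/3+[230,150,0])
print(pix(c,[.4765,-.2156,.13]),pix(c,[.47,-.2156,.13]))
for u,v in[(282,195),(282,196)]:print(hit(c,u,v,.13),tool(o,hit(c,u,v,.13)))
cv2.imwrite("pics/c2.png",cv2.resize(im[150:240,230:335],None,fx=6,fy=6)[:,:,::-1])
```

```text
[[282.16666794 197.16666794  18.10000038]
 [280.5        182.16666794  29.06666565]
 [280.16666794 188.83333206  29.80000114]
 [282.5        175.16666603  24.66666603]
 [286.83333206 188.83333206  27.23333168]]
[[282.16666794 197.16666794  18.10000038]
 [280.5        182.16666794  29.06666565]
 [280.16666794 188.83333206  29.80000114]
 [285.5        177.16666603  25.39999962]
 [276.83333206 175.16666603  23.19999886]]
(np.float64(290.7018162018688), np.float64(217.4176569717929)) (np.float64(288.3759319649378), np.float64(211.43602534363674))
[ 0.45246261 -0.21558655  0.13      ] [-0.00061701  0.00065926  0.17212337]
[ 0.4533847  -0.21593521  0.13      ] [-0.00160282  0.00065979  0.17212321]
```

View pics/c2.png

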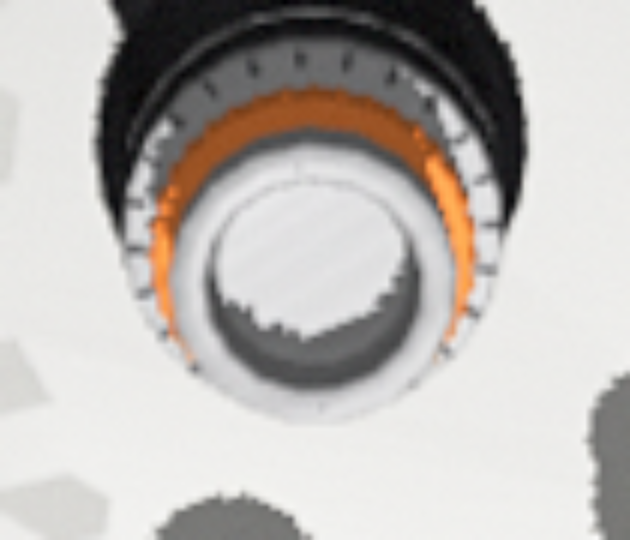

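The picture shows the mill's mouth centred at about (282,197). The two views agree to 1 mm: the axis is at (0.454, -0.216). I'll descend next.

>>> {"fn": "arm_command", "kwargs": {
  "plan": [
    {"grip": -1, "slide": [-0.004, 0.003, 0.084], "spin": 0},
    {"grip": -1, "slide": [0, 0, 0.084], "spin": 0},
    {"grip": -1, "slide": [0, 0, 0.084], "spin": 0},
    {"grip": -1, "slide": [0, 0, 0.084], "spin": 0},
    {"grip": -1, "slide": [0, 0, 0], "spin": 0},
    {"grip": -1, "slide": [0, 0, 0], "spin": 0}
  ]
}}

```text
time: 3.02
tool_pos: [0.4552, -0.2161, 0.1364]
ee_rot: [-3.141, 0.004, 2.78]
wrist_force: [-0.5, -0.4, -0.1]
width: 0.0942
finger_force: 0.0
```

Run:
```python
from h import *
o=sensors.get_obs()
print(o['time'],o['tool_pos'],o['ee_rot'],o['wrist_force'],o['wrist_torque'],tool(o,[.454,-.216,.1220]))
```

```text
3.025 [ 0.45524053 -0.21612285  0.1363642 ] [-3.1410602   0.00355561  2.7798794 ] [-0.46275493 -0.3560855  -0.12154825] [-0.00485023  0.02451291 -0.03052549] [ 0.0012548  -0.00031645  0.01436   ]
```

>>> {"fn": "arm_command", "kwargs": {
  "plan": [
    {"grip": -1, "slide": [0.002, 0, 0.023], "spin": 0},
    {"grip": -1, "slide": [0, 0, 0], "spin": 0},
    {"grip": -1, "slide": [0, 0, 0], "spin": 0},
    {"grip": -1, "slide": [0, 0, 0], "spin": 0}
  ]
}}

```text
time: 3.52
tool_pos: [0.4536, -0.2161, 0.1228]
ee_rot: [-3.142, 0.001, 2.779]
wrist_force: [-0.5, 0.1, 0.2]
width: 0.0941
finger_force: 0.0
```

Run:
```python
from h import *
for i in range(3):
    o=sensors.get_obs();snapshot("wrist")
    print(o['time'],o['tool_pos'],o['ee_rot'],o['wrist_force'],o['wrist_torque'],tool(o,[.454,-.216,.1220]))
```

```text
3.525 [ 0.45357766 -0.21612052  0.12283022] [-3.14156508e+00  6.36240723e-04  2.77867958e+00] [-0.52505239  0.10431795  0.22496573] [-0.02724199 -0.01505453 -0.04006101] [-0.00035151  0.00026262  0.00083044]
3.575 [ 0.45353737 -0.21612369  0.12276092] [-3.14155732e+00  5.19419429e-04  2.77860634e+00] [-0.0204173   0.05883267  0.03020929] [ 0.02553278 -0.02247648  0.01031234] [-0.00038817  0.00027993  0.00076111]
3.625 [ 0.4535237  -0.21607695  0.12270544] [3.14158581e+00 4.66479333e-04 2.77865079e+00] [-0.34853065 -0.0638648  -0.4635929 ] [-0.06524862  0.02111307  0.00182226] [-0.00041762  0.00024103  0.00070564]
```

>>> {"fn": "arm_command", "kwargs": {
  "plan": [
    {"grip": 1, "slide": [0, 0, 0], "spin": 0},
    {"grip": 1, "slide": [0, 0, 0], "spin": 0},
    {"grip": 1, "slide": [0, 0, 0], "spin": 0},
    {"grip": 1, "slide": [0, 0, 0], "spin": 0},
    {"grip": 1, "slide": [0, 0, 0], "spin": 0},
    {"grip": 1, "slide": [0, 0, 0], "spin": 0}
  ]
}}

```text
time: 4.42
tool_pos: [0.4533, -0.2161, 0.1224]
ee_rot: [-3.141, -0.0, 2.779]
wrist_force: [-1.1, -1.0, -0.6]
width: 0.0544
finger_force: 30.0
```

```bash
cat > st.py <<'E'
from h import *
T=[];F=[]
for i in range(4):
    o=sensors.get_obs();snapshot("wrist");T.append(o['wrist_torque']);F.append(o['wrist_force'])
print(o['time'],o['tool_pos'].round(4),o['ee_rot'].round(4),'q6',o['joint_positions'][5].round(4),'tq6',o['joint_torque'][5].round(3),'F',np.mean(F,0).round(2),'T',np.mean(T,0).round(3),'w',round(o['width'],4),o['finger_force'])
E
python3 st.py
```

```text
4.575 [ 0.4533 -0.2161  0.1225] [-3.1414 -0.      2.7788] q6 -1.7655 tq6 0.022 F [-0.37 -0.54  0.06] T [-0.107  0.055  0.036] w 0.0541 29.999921321868896
```

>>> {"fn": "arm_command", "kwargs": {
  "plan": [
    {"grip": 1, "slide": [0, 0, 0], "spin": 0.8},
    {"grip": 1, "slide": [0, 0, 0], "spin": 0.8},
    {"grip": 1, "slide": [0, 0, 0], "spin": 0.8},
    {"grip": 1, "slide": [0, 0, 0], "spin": 0.8},
    {"grip": 1, "slide": [0, 0, 0], "spin": 0.8},
    {"grip": 1, "slide": [0, 0, 0], "spin": 0.8},
    {"grip": 1, "slide": [0, 0, 0], "spin": 0}
  ]
}}

```text
time: 5.5
tool_pos: [0.4534, -0.2159, 0.1224]
ee_rot: [3.141, -0.0, 2.36]
wrist_force: [0.4, -0.1, 0.2]
width: 0.0548
finger_force: 30.0
```

```bash
python3 st.py
```

```text
5.65 [ 0.4534 -0.2159  0.1225] [3.1414 0.     2.3607] q6 -1.3474 tq6 -0.035 F [ 0.71 -0.84  0.07] T [-0.113  0.015 -0.071] w 0.0539 29.999924898147583
```

Create q.py:
```python
from h import *
o=sensors.get_obs();a=o['wrist_torque'][2];t6=o['joint_torque'][5];y=o['ee_rot'][2];b=[]
for i in range(3): snapshot("wrist");b.append(sensors.get_obs()['wrist_torque'][2])
print('t',round(o['time'],2),'yaw',y.round(4),'turned deg',np.degrees(2.7788-y).round(2),'Tz moving',a.round(3),'tq6',t6.round(3),'still',np.round(b,3),'F',o['wrist_force'].round(1))
```

```text
(no output)
```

>>> {"fn": "arm_command", "kwargs": {
  "plan": [
    {"grip": 1, "slide": [0, 0, 0], "spin": 0.5},
    {"grip": 1, "slide": [0, 0, 0], "spin": 0.5}
  ]
}}

```text
time: 5.95
tool_pos: [0.4535, -0.2159, 0.1225]
ee_rot: [3.141, 0.0, 2.272]
wrist_force: [-0.1, 0.1, -0.5]
width: 0.0542
finger_force: 30.0
```

```bash
python3 q.py
```

```text
t 5.95 yaw 2.2722 turned deg 29.03 Tz moving 0.096 tq6 -0.201 still [-0.108 -0.101 -0.041] F [-0.1  0.1 -0.5]
```

>>> {"fn": "arm_command", "kwargs": {
  "plan": [
    {"grip": 1, "slide": [0, 0, 0], "spin": 0.2},
    {"grip": 1, "slide": [0, 0, 0], "spin": 0.2}
  ]
}}

```text
time: 6.35
tool_pos: [0.4535, -0.2159, 0.1225]
ee_rot: [3.141, 0.0, 2.237]
wrist_force: [0.7, -0.5, -0.1]
width: 0.0544
finger_force: 30.0
```

```bash
python3 q.py
```

```text
t 6.35 yaw 2.2372 turned deg 31.03 Tz moving 0.074 tq6 -0.038 still [ 0.007 -0.046 -0.002] F [ 0.7 -0.5 -0.1]
```

>>> {"fn": "arm_command", "kwargs": {
  "plan": [
    {"grip": 1, "slide": [0, 0, 0], "spin": 0.28},
    {"grip": 1, "slide": [0, 0, 0], "spin": 0.28}
  ]
}}

```text
time: 6.75
tool_pos: [0.4535, -0.2159, 0.1225]
ee_rot: [3.141, 0.0, 2.187]
wrist_force: [1.2, 0.4, -0.8]
width: 0.0544
finger_force: 30.0
```

```bash
python3 q.py
```

```text
t 6.75 yaw 2.1874 turned deg 33.88 Tz moving 0.062 tq6 -0.08 still [-0.004 -0.099 -0.067] F [ 1.2  0.4 -0.8]
```

>>> {"fn": "arm_command", "kwargs": {
  "plan": [
    {"grip": 1, "slide": [0, 0, 0], "spin": 0.28},
    {"grip": 1, "slide": [0, 0, 0], "spin": 0.28}
  ]
}}

```text
time: 7.15
tool_pos: [0.4535, -0.2159, 0.1225]
ee_rot: [3.141, -0.0, 2.139]
wrist_force: [1.2, -0.0, -0.6]
width: 0.0541
finger_force: 30.0
```

```bash
python3 q.py
```

```text
t 7.15 yaw 2.1385 turned deg 36.68 Tz moving 0.094 tq6 -0.079 still [ 0.012 -0.082 -0.071] F [ 1.2 -0.  -0.6]
```

>>> {"fn": "arm_command", "kwargs": {
  "plan": [
    {"grip": 1, "slide": [0, 0, 0], "spin": 0.28},
    {"grip": 1, "slide": [0, 0, 0], "spin": 0.28}
  ]
}}

```text
time: 7.55
tool_pos: [0.4535, -0.2159, 0.1225]
ee_rot: [3.141, -0.0, 2.09]
wrist_force: [1.3, -0.2, -0.8]
width: 0.0543
finger_force: 30.0
```

```bash
python3 q.py
```

```text
t 7.55 yaw 2.0896 turned deg 39.49 Tz moving 0.052 tq6 -0.079 still [-0.021 -0.067 -0.079] F [ 1.3 -0.2 -0.8]
```

>>> {"fn": "arm_command", "kwargs": {
  "plan": [
    {"grip": 1, "slide": [0, 0, 0], "spin": 0.28},
    {"grip": 1, "slide": [0, 0, 0], "spin": 0.28}
  ]
}}

```text
time: 7.95
tool_pos: [0.4535, -0.2158, 0.1225]
ee_rot: [3.141, -0.0, 2.041]
wrist_force: [2.4, 1.4, -1.9]
width: 0.0546
finger_force: 30.0
```

```bash
python3 q.py
```

```text
t 7.95 yaw 2.0408 turned deg 42.28 Tz moving 0.08 tq6 -0.079 still [-0.031 -0.093 -0.096] F [ 2.4  1.4 -1.9]
```

>>> {"fn": "arm_command", "kwargs": {
  "plan": [
    {"grip": 1, "slide": [0, 0, 0], "spin": 0.28},
    {"grip": 1, "slide": [0, 0, 0], "spin": 0.28}
  ]
}}

```text
time: 8.35
tool_pos: [0.4535, -0.2159, 0.1224]
ee_rot: [3.141, -0.0, 1.992]
wrist_force: [2.6, 1.1, -0.9]
width: 0.0544
finger_force: 30.0
```

```bash
python3 q.py
```

```text
t 8.35 yaw 1.9919 turned deg 45.09 Tz moving 0.118 tq6 -0.078 still [-0.015 -0.076 -0.083] F [ 2.6  1.1 -0.9]
```

>>> {"fn": "arm_command", "kwargs": {
  "plan": [
    {"grip": 1, "slide": [0, 0, 0], "spin": 0.28},
    {"grip": 1, "slide": [0, 0, 0], "spin": 0.28}
  ]
}}

```text
time: 8.75
tool_pos: [0.4535, -0.2159, 0.1225]
ee_rot: [3.141, 0.0, 1.944]
wrist_force: [3.5, 1.4, -0.4]
width: 0.0543
finger_force: 30.0
```

```bash
python3 q.py
```

```text
t 8.75 yaw 1.9438 turned deg 47.84 Tz moving 0.458 tq6 0.294 still [0.353 0.309 0.327] F [ 3.5  1.4 -0.4]
```

>>> {"fn": "arm_command", "kwargs": {
  "plan": [
    {"grip": 1, "slide": [0, 0, 0], "spin": 0.08},
    {"grip": 1, "slide": [0, 0, 0], "spin": 0.08}
  ]
}}

```text
time: 9.15
tool_pos: [0.4535, -0.2159, 0.1225]
ee_rot: [3.141, -0.0, 1.931]
wrist_force: [3.2, 1.6, -0.5]
width: 0.0545
finger_force: 30.0
```

```bash
python3 q.py
```

```text
t 9.15 yaw 1.9305 turned deg 48.6 Tz moving 0.513 tq6 0.473 still [0.453 0.443 0.378] F [ 3.2  1.6 -0.5]
```

Snug at about 0.5 N m. I'll let go and rise.

>>> {"fn": "arm_command", "kwargs": {
  "plan": [
    {"grip": -1, "slide": [0, 0, 0], "spin": 0},
    {"grip": -1, "slide": [0, 0, 0], "spin": 0},
    {"grip": -1, "slide": [0, 0, 0], "spin": 0},
    {"grip": -1, "slide": [0, 0, 0], "spin": 0},
    {"grip": -1, "slide": [0, 0, -0.02], "spin": 0},
    {"grip": -1, "slide": [0, 0, -0.08], "spin": 0},
    {"grip": -1, "slide": [0, 0, -0.08], "spin": 0},
    {"grip": -1, "slide": [0, 0, -0.06], "spin": 0},
    {"grip": -1, "slide": [0, 0, 0], "spin": 0}
  ]
}}

```text
time: 10.42
tool_pos: [0.4547, -0.2167, 0.2462]
ee_rot: [3.137, 0.006, 1.931]
wrist_force: [0.5, -0.5, -0.4]
width: 0.0942
finger_force: 0.0
```

```bash
python3 st.py
python3 - <<'E'
from h import *
o=sensors.get_obs()
print(tool(o,[.538,-.417,.25]), o['joint_positions'])
E
```

```text
10.575 [ 0.4528 -0.2156  0.2409] [-3.1401e+00 -2.0000e-03  1.9305e+00] q6 -0.9172 tq6 0.0 F [-0.29 -0.15 -0.22] T [-0.046  0.035  0.01 ] w 0.0939 0.0
[-0.2185732   0.00891844 -0.01011851] [-5.57545710e-01 -2.07886250e-02  1.46219377e+00  6.02610305e-05
  1.70360745e+00 -9.17269514e-01]
```

>>> {"fn": "arm_command", "kwargs": {
  "plan": [
    {"grip": -1, "slide": [-0.087, 0.003, 0], "spin": 0},
    {"grip": -1, "slide": [-0.087, 0.003, 0], "spin": 0},
    {"grip": -1, "slide": [-0.087, 0.003, 0], "spin": 0},
    {"grip": -1, "slide": [-0.087, 0.003, 0.03], "spin": 0},
    {"grip": -1, "slide": [-0.087, 0.003, 0.03], "spin": 0},
    {"grip": -1, "slide": [0, 0, 0], "spin": 0},
    {"grip": -1, "slide": [0, 0, 0], "spin": 0},
    {"grip": -1, "slide": [0, 0, 0], "spin": 0}
  ]
}}

```text
time: 11.62
tool_pos: [0.537, -0.4159, 0.2136]
ee_rot: [3.141, 0.001, 1.932]
wrist_force: [0.6, -0.6, 0.2]
width: 0.094
finger_force: 0.0
```

Run:
```python
from h import *
o=sensors.get_obs();c=camera_info("wrist");im=snapshot("wrist");cv2.imwrite("pics/w3.png",im[:,:,::-1])
print(o['tool_pos'],o['ee_rot'][2])
u,v=pix(c,[.538,-.417,.046]);print(u,v)
g=cv2.cvtColor(im,cv2.COLOR_RGB2GRAY);w=np.zeros(g.shape,bool);w[int(v)-40:int(v)+41,int(u)-40:int(u)+41]=1
for b,a,k in blobs((g<70)&w):print(b,a,hit(c,*b[0],.046),tool(o,hit(c,*b[0],.046)))
```

```text
[ 0.53704339 -0.41585389  0.21362871] 1.931575562035556
281.0176032465655 196.65029573756803
((281.0, 198.0), 12.369417190551758) 395.0 [ 0.53844894 -0.41823816  0.046     ] [-0.00256453  0.00033669  0.1676316 ]
```

View pics/w3.png

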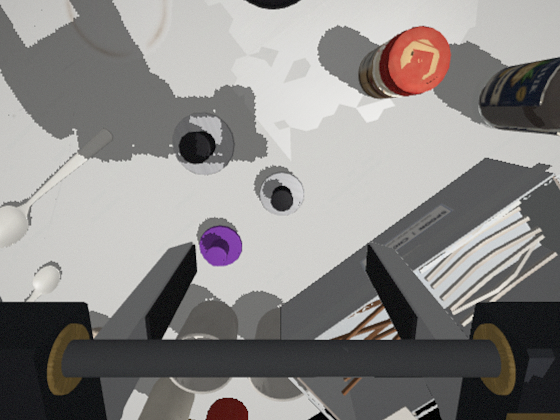

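The picture shows the small steel cap's knob at (281,198), purple cap at (221,246), large cap at (198,145). The open fingers have clear space either side, so I'll go down.

>>> {"fn": "arm_command", "kwargs": {
  "plan": [
    {"grip": -1, "slide": [-0.004, 0.001, 0.074], "spin": 0},
    {"grip": -0.3, "slide": [0, 0, 0.074], "spin": 0},
    {"grip": -0.3, "slide": [0, 0, 0.074], "spin": 0},
    {"grip": -0.3, "slide": [0, 0, 0.074], "spin": 0},
    {"grip": -0.3, "slide": [0, 0, 0], "spin": 0},
    {"grip": -0.3, "slide": [0, 0, 0], "spin": 0},
    {"grip": -0.3, "slide": [0, 0, 0], "spin": 0}
  ]
}}

```text
time: 12.55
tool_pos: [0.5394, -0.4195, 0.0678]
ee_rot: [3.139, 0.005, 1.931]
wrist_force: [-0.8, -0.0, 0.2]
width: 0.061
finger_force: 0.0
```

```bash
python3 st.py;python3 - <<'E'
from h import *
o=sensors.get_obs();print(tool(o,[.5382,-.4178,.049]))
E
```

```text
12.7 [ 0.5388 -0.4191  0.0664] [3.1402e+00 2.6000e-03 1.9306e+00] q6 -1.104 tq6 0.0 F [-0.37  0.01  0.3 ] T [-0.052  0.041 -0.002] w 0.0611 0.0
[1.30238244e-03 7.60370008e-06 1.68447700e-02]
```

>>> {"fn": "arm_command", "kwargs": {
  "plan": [
    {"grip": -0.3, "slide": [0.001, 0, 0.017], "spin": 0},
    {"grip": -0.3, "slide": [0, 0, 0.016], "spin": 0},
    {"grip": -0.3, "slide": [0, 0, 0], "spin": 0},
    {"grip": -0.3, "slide": [0, 0, 0], "spin": 0},
    {"grip": -0.3, "slide": [0, 0, 0], "spin": 0}
  ]
}}

```text
time: 13.38
tool_pos: [0.5382, -0.4183, 0.0483]
ee_rot: [3.141, 0.0, 1.931]
wrist_force: [1.5, 1.0, 0.6]
width: 0.0609
finger_force: 0.0
```

```bash
python3 st.py;python3 - <<'E'
from h import *
o=sensors.get_obs();print(tool(o,[.5382,-.4178,.049]))
E
```

```text
13.525 [ 0.5381 -0.4182  0.0483] [3.1412e+00 5.0000e-04 1.9305e+00] q6 -1.1036 tq6 0.0 F [ 0.26 -0.01  0.07] T [-0.033  0.032  0.008] w 0.0612 0.0
[ 0.00032791  0.00028271 -0.00078245]
```

>>> {"fn": "arm_command", "kwargs": {
  "plan": [
    {"grip": 1, "slide": [0, 0, 0], "spin": 0},
    {"grip": 1, "slide": [0, 0, 0], "spin": 0},
    {"grip": 1, "slide": [0, 0, 0], "spin": 0},
    {"grip": 1, "slide": [0, 0, 0], "spin": 0},
    {"grip": 1, "slide": [0, 0, 0], "spin": 0},
    {"grip": 1, "slide": [0, 0, 0], "spin": 0},
    {"grip": 1, "slide": [0, 0, 0], "spin": 0}
  ]
}}

```text
time: 14.45
tool_pos: [0.5381, -0.418, 0.0479]
ee_rot: [3.141, -0.0, 1.931]
wrist_force: [0.3, 0.9, -0.3]
width: 0.0199
finger_force: 30.0
```

```bash
python3 st.py
```

```text
14.6 [ 0.538  -0.4181  0.0479] [ 3.1415e+00 -1.0000e-04  1.9306e+00] q6 -1.1036 tq6 0.001 F [0.4  0.17 0.03] T [-0.01  -0.047  0.023] w 0.0199 29.991473614645656
```

>>> {"fn": "arm_command", "kwargs": {
  "plan": [
    {"grip": 1, "slide": [0, 0, -0.02], "spin": 0},
    {"grip": 1, "slide": [0, 0, -0.06], "spin": 0},
    {"grip": 1, "slide": [0, 0, -0.08], "spin": 0},
    {"grip": 1, "slide": [0, 0, -0.08], "spin": 0},
    {"grip": 1, "slide": [0, 0, -0.08], "spin": 0},
    {"grip": 1, "slide": [0, 0, -0.04], "spin": 0},
    {"grip": 1, "slide": [0, 0, 0], "spin": 0},
    {"grip": 1, "slide": [0, 0, 0], "spin": 0}
  ]
}}

```text
time: 15.65
tool_pos: [0.5376, -0.4178, 0.2266]
ee_rot: [-3.141, -0.002, 1.931]
wrist_force: [-0.3, 0.6, -1.0]
width: 0.0201
finger_force: 30.0
```

```bash
python3 st.py;python3 - <<'E'
from h import *
o=sensors.get_obs();print(tool(o,[.454,-.216,.1643]))
E
```

```text
15.8 [ 0.5374 -0.4177  0.2258] [-3.14   -0.0032  1.9306] q6 -1.1036 tq6 -0.0 F [ 0.15  0.38 -1.06] T [-0.009  0.045 -0.022] w 0.0199 29.990402873663697
[ 0.21804982 -0.00707934  0.06242498]
```

>>> {"fn": "arm_command", "kwargs": {
  "plan": [
    {"grip": 1, "slide": [0.05, -0.003, 0], "spin": 0},
    {"grip": 1, "slide": [0.087, -0.003, 0], "spin": 0},
    {"grip": 1, "slide": [0.087, -0.003, 0], "spin": 0},
    {"grip": 1, "slide": [0.087, -0.003, 0], "spin": 0},
    {"grip": 1, "slide": [0.087, -0.002, 0], "spin": 0},
    {"grip": 1, "slide": [0.038, 0, 0.04], "spin": 0},
    {"grip": 1, "slide": [0, 0, 0], "spin": 0},
    {"grip": 1, "slide": [0, 0, 0], "spin": 0},
    {"grip": 1, "slide": [0, 0, 0], "spin": 0}
  ]
}}

```text
time: 16.98
tool_pos: [0.4552, -0.2176, 0.2085]
ee_rot: [3.141, 0.001, 1.93]
wrist_force: [-0.1, -0.0, -1.3]
width: 0.0203
finger_force: 30.0
```

Run:
```python
from h import *
o=sensors.get_obs();c=camera_info("wrist");im=snapshot("wrist")
print(o['tool_pos'],o['ee_rot'],tool(o,[.454,-.216,.1643]))
u,v=pix(c,[.454,-.216,.13]);print(u,v);u,v=int(u),int(v)
cv2.imwrite("pics/w4.png",cv2.resize(im[v-60:v+60,u-80:u+80],None,fx=5,fy=5,interpolation=cv2.INTER_CUBIC)[:,:,::-1]);print(u-80,v-60)
# predicted cap flange and mouth circles for comparison
cap=o['tool_pos']+[0,0,-.0343]
print('flange centre top',pix(c,cap+[0,0,.006]),'flange underside',pix(c,cap))
```

```text
[ 0.45524923 -0.21760937  0.20853569] [3.14102210e+00 9.23022592e-04 1.92962015e+00] [ 0.0019864  -0.00062973  0.04423353]
279.5554987323534 222.73438006989608
199 162
flange centre top (np.float64(280.3170766049032), np.float64(253.94578973039324)) flange underside (np.float64(280.3322482160432), np.float64(249.81780619142057))
```

View pics/w4.png

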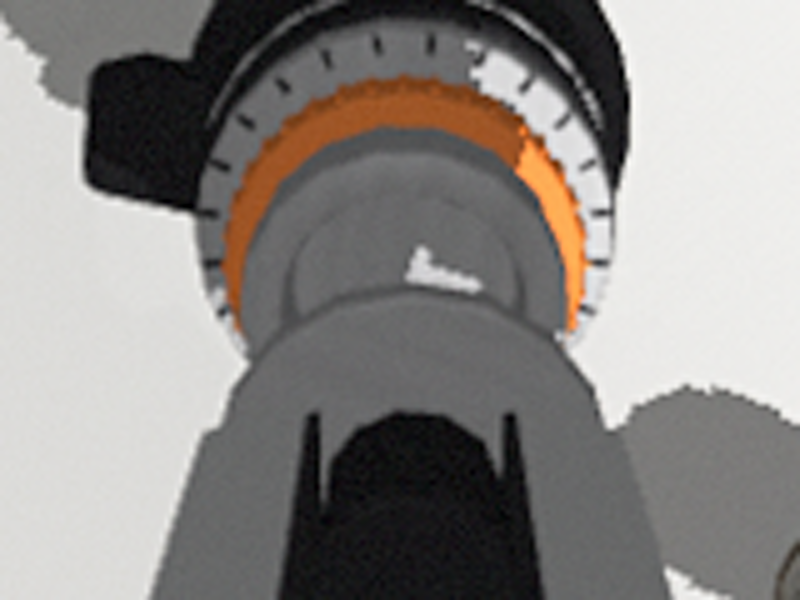

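Run:
```python
from h import *
o=sensors.get_obs();c=camera_info("wrist");Rm=R.from_euler('xyz',o['ee_rot']).as_matrix()
f=lambda t,x,y,z:np.round((np.array(pix(c,o['tool_pos']+Rm@np.array([x,y,z])))-[199,162])*5)
for dx in(0,-.001,-.002):
  print(dx,'flange front top/under',f(0,.023+dx,0,.0283),f(0,.023+dx,0,.0343),'side',f(0,dx,.023,.0283),f(0,dx,-.023,.0283),'knob top centre,front,sides',f(0,dx,0,.0023),f(0,.01+dx,0,.0023),f(0,dx,.01,.0023),f(0,dx,-.01,.0023))
m=np.array([.454,-.216,.13])
for d in [(0.017,0),(-.017,0),(0,.017),(0,-.017),(.0235,0)]:print(d,np.round((np.array(pix(c,m+Rm@np.array([*d,0])))-[199,162])*5))
```

```text
0 flange front top/under [406. 264.] [407. 249.] side [611. 460.] [202. 460.] knob top centre,front,sides [406. 565.] [406. 471.] [508. 565.] [304. 565.]
-0.001 flange front top/under [406. 273.] [407. 257.] side [611. 468.] [203. 468.] knob top centre,front,sides [406. 575.] [406. 481.] [508. 575.] [305. 575.]
-0.002 flange front top/under [406. 282.] [407. 266.] side [610. 476.] [203. 476.] knob top centre,front,sides [406. 584.] [406. 490.] [508. 584.] [305. 584.]
(0.017, 0) [403. 187.]
(-0.017, 0) [403. 418.]
(0, 0.017) [525. 304.]
(0, -0.017) [281. 304.]
(0.0235, 0) [403. 140.]
```

Run:
```python
from h import *
o=sensors.get_obs();c=camera_info("wrist")
E=lambda r:R.from_euler('xyz',r)
Rt=E(o['ee_rot']);rel=Rt.inv()*E(c['rotation']);pr=Rt.inv().apply(c['position']-o['tool_pos'])
t3=np.array([.53704,-.41585,.21363]);R3=E([3.141,.001,1.9316])
c3=dict(c,position=t3+R3.apply(pr),rotation=(R3*rel).as_euler('xyz'))
im=cv2.imread("pics/w3.png");g=cv2.cvtColor(im,cv2.COLOR_BGR2GRAY)[165:225,245:315]
print(cv2.HoughCircles(cv2.resize(g,None,fx=4,fy=4,interpolation=cv2.INTER_CUBIC),cv2.HOUGH_GRADIENT,1.,20,param1=120,param2=18,minRadius=70,maxRadius=110)[0][:4]/4+[245,165,0])
for X in([.538,-.4181],[.5387,-.420],[.5394,-.4218]):print(X,pix(c3,[*X,.02]),pix(c3,[*X,.046]))
cv2.imwrite("pics/w3c.png",cv2.resize(im[165:225,245:315],None,fx=8,fy=8,interpolation=cv2.INTER_CUBIC))
```

```text
[[281.375      194.375       21.625     ]
 [284.875      198.125       24.29999924]
 [286.375      193.125       19.29999924]
 [280.875      189.125       17.82500076]]
[0.538, -0.4181] (np.float64(280.64049316241307), np.float64(191.47695969403915)) (np.float64(280.62557978165637), np.float64(197.7111566015069))
[0.5387, -0.42] (np.float64(280.62601921432105), np.float64(193.41213310398064)) (np.float64(280.6100417794224), np.float64(199.78155059021316))
[0.5394, -0.4218] (np.float64(280.6460937079363), np.float64(195.2523104590599)) (np.float64(280.6316492982953), np.float64(201.74986364387019))
```

View pics/w3c.png

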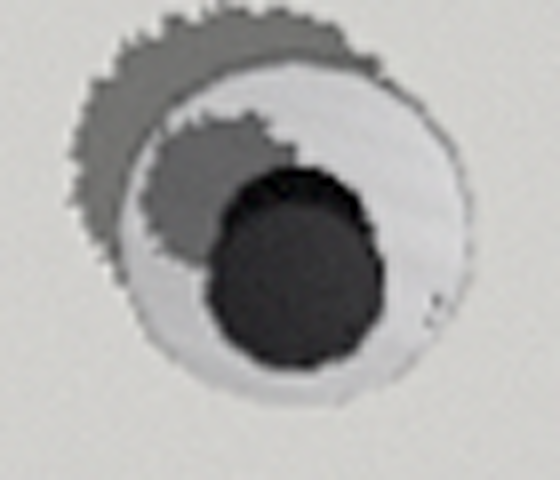

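Crop: the flange is centred at about (282.2,194.1), so the cap sits about 3 mm to tool -x of the grip line. I'll compensate for that, go just over the mouth and measure again.

>>> {"fn": "arm_command", "kwargs": {
  "plan": [
    {"grip": 1, "slide": [0.009, -0.001, 0.026], "spin": 0},
    {"grip": 1, "slide": [0, 0, 0.026], "spin": 0},
    {"grip": 1, "slide": [0, 0, 0], "spin": 0},
    {"grip": 1, "slide": [0, 0, 0], "spin": 0},
    {"grip": 1, "slide": [0, 0, 0], "spin": 0},
    {"grip": 1, "slide": [0, 0, 0], "spin": 0}
  ]
}}

```text
time: 17.77
tool_pos: [0.4528, -0.2126, 0.1824]
ee_rot: [3.141, 0.001, 1.931]
wrist_force: [-0.2, -0.2, -0.8]
width: 0.0197
finger_force: 30.0
```

```bash
python3 st.py
python3 - <<'E'
from h import *
o=sensors.get_obs();c=camera_info("wrist");im=snapshot("wrist");Rm=R.from_euler('xyz',o['ee_rot']).as_matrix()
u0,v0=220,160
cv2.imwrite("pics/w5.png",cv2.resize(im[v0:v0+100,u0:u0+125],None,fx=6,fy=6,interpolation=cv2.INTER_CUBIC)[:,:,::-1])
f=lambda P:np.round((np.array(pix(c,P))-[u0,v0])*6)
T=lambda x,y,z:f(o['tool_pos']+Rm@np.array([x,y,z]))
print('target in tool',tool(o,[.4544,-.2165,.1643]))
for dx in(-.002,-.003,-.004):print(dx,'flange front top/under',T(.023+dx,0,.0283),T(.023+dx,0,.0343),'side',T(dx,.023,.0283),T(dx,-.023,.0283),'knobroot front',T(.01+dx,0,.0283),'plug foot front',T(.014+dx,0,.0483))
m=np.array([.4544,-.2165,.13])
for d in [(.0235,0),(.017,0),(0,.0235),(0,-.0235)]:print('ring',d,f(m+Rm@np.array([*d,0])))
E
```

```text
17.925 [ 0.4527 -0.2126  0.1822] [3.1413e+00 3.0000e-04 1.9305e+00] q6 -0.9122 tq6 0.0 F [-0.1  -0.42 -0.43] T [-0.061  0.059 -0.014] w 0.0201 29.99128879106138
target in tool [-0.0043144   0.00019214  0.01782384]
-0.002 flange front top/under [362. 350.] [362. 331.] side [607. 584.] [118. 584.] knobroot front [362. 484.] plug foot front [362. 376.]
-0.003 flange front top/under [362. 361.] [362. 341.] side [606. 593.] [118. 593.] knobroot front [362. 494.] plug foot front [362. 385.]
-0.004 flange front top/under [362. 371.] [362. 351.] side [606. 603.] [118. 603.] knobroot front [362. 504.] plug foot front [362. 395.]
ring (0.0235, 0) [364. 297.]
ring (0.017, 0) [364. 358.]
ring (0, 0.0235) [588. 512.]
ring (0, -0.0235) [141. 512.]
```

View pics/w5.png

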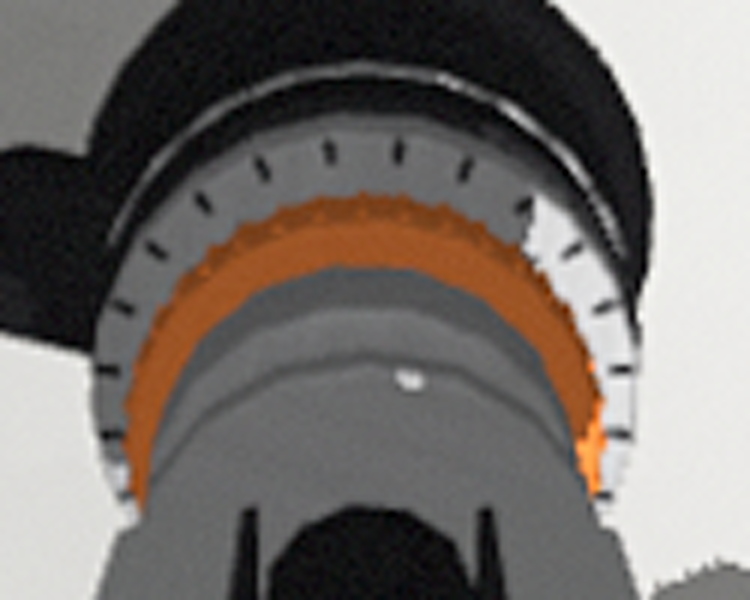

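The picture shows the ring's front edge at row 307 and the flange edge at row 355, both centred near column 366. The cap is about 1.2 mm too far along tool +x, so I'll correct that and lower it gently.

>>> {"fn": "arm_command", "kwargs": {
  "plan": [
    {"grip": 1, "slide": [-0.0024, 0, 0], "spin": 0},
    {"grip": 1, "slide": [0, 0, 0], "spin": 0},
    {"grip": 1, "slide": [0, 0, 0.006], "spin": 0},
    {"grip": 1, "slide": [0, 0, 0.006], "spin": 0},
    {"grip": 1, "slide": [0, 0, 0], "spin": 0}
  ]
}}

```text
time: 18.65
tool_pos: [0.4528, -0.2134, 0.1754]
ee_rot: [-3.141, -0.001, 1.931]
wrist_force: [0.5, 0.2, -1.6]
width: 0.0201
finger_force: 30.0
```

```bash
python3 st.py
```

```text
18.8 [ 0.4531 -0.2136  0.176 ] [ 3.1415 -0.      1.9305] q6 -0.9137 tq6 -0.0 F [-0.12  0.18 -0.8 ] T [-0.026  0.008 -0.019] w 0.02 29.991356880927924
```

>>> {"fn": "arm_command", "kwargs": {
  "plan": [
    {"grip": 1, "slide": [0, 0, 0.005], "spin": 0},
    {"grip": 1, "slide": [0, 0, 0.005], "spin": 0},
    {"grip": 1, "slide": [0, 0, 0], "spin": 0}
  ]
}}

```text
time: 19.23
tool_pos: [0.4528, -0.2135, 0.1705]
ee_rot: [-3.141, -0.001, 1.931]
wrist_force: [-0.8, 0.3, -0.6]
width: 0.0201
finger_force: 30.0
```

```bash
python3 st.py
```

```text
19.375 [ 0.4531 -0.2136  0.171 ] [3.1415 0.     1.9306] q6 -0.9137 tq6 -0.0 F [-0.28 -0.11 -0.8 ] T [-0.055  0.069 -0.028] w 0.02 29.991181543737184
```

>>> {"fn": "arm_command", "kwargs": {
  "plan": [
    {"grip": 1, "slide": [0, 0, 0.005], "spin": 0},
    {"grip": 1, "slide": [0, 0, 0.005], "spin": 0},
    {"grip": 1, "slide": [0, 0, 0], "spin": 0}
  ]
}}

```text
time: 19.8
tool_pos: [0.4529, -0.2135, 0.1656]
ee_rot: [-3.141, -0.001, 1.931]
wrist_force: [-1.1, 0.4, -0.5]
width: 0.02
finger_force: 30.0
```

```bash
python3 st.py
```

```text
19.95 [ 0.4531 -0.2136  0.166 ] [3.1415 0.     1.9305] q6 -0.9136 tq6 -0.0 F [-0.36 -0.1  -0.69] T [-0.056  0.031  0.006] w 0.0199 29.99139793566428
```

>>> {"fn": "arm_command", "kwargs": {
  "plan": [
    {"grip": 1, "slide": [0, 0, 0.002], "spin": 0},
    {"grip": 1, "slide": [0, 0, 0.001], "spin": 0},
    {"grip": 1, "slide": [0, 0, 0], "spin": 0}
  ]
}}

```text
time: 20.38
tool_pos: [0.453, -0.2136, 0.1644]
ee_rot: [-3.142, -0.0, 1.931]
wrist_force: [0.7, 0.3, -0.9]
width: 0.0202
finger_force: 30.0
```

```bash
python3 st.py
```

```text
20.525 [ 0.453  -0.2136  0.1645] [ 3.1415e+00 -1.0000e-04  1.9305e+00] q6 -0.9136 tq6 -0.0 F [-0.23  0.05 -0.57] T [-0.066  0.023 -0.01 ] w 0.0197 29.991149393026717
```

>>> {"fn": "arm_command", "kwargs": {
  "plan": [
    {"grip": 1, "slide": [0, 0, 0.001], "spin": 0},
    {"grip": 1, "slide": [0, 0, 0], "spin": 0}
  ]
}}

```text
time: 20.82
tool_pos: [0.4531, -0.2136, 0.164]
ee_rot: [3.141, -0.0, 1.931]
wrist_force: [0.4, -0.2, -0.6]
width: 0.0199
finger_force: 30.0
```

```bash
python3 st.py
```

```text
20.975 [ 0.4531 -0.2136  0.164 ] [3.1415 0.     1.9305] q6 -0.9136 tq6 0.001 F [ 0.27 -0.04 -0.87] T [-0.038  0.027  0.001] w 0.02 29.991303034184966
```

>>> {"fn": "arm_command", "kwargs": {
  "plan": [
    {"grip": 1, "slide": [0, 0, 0.001], "spin": 0},
    {"grip": 1, "slide": [0, 0, 0], "spin": 0}
  ]
}}

```text
time: 21.28
tool_pos: [0.4531, -0.2137, 0.1639]
ee_rot: [3.141, 0.0, 1.931]
wrist_force: [0.2, -0.6, 0.2]
width: 0.0201
finger_force: 30.0
```

```bash
python3 st.py
```

```text
21.425 [ 0.4531 -0.2137  0.1638] [3.1412e+00 4.0000e-04 1.9306e+00] q6 -0.9137 tq6 -0.004 F [-0.02  0.19  1.22] T [-0.001  0.145  0.001] w 0.0199 29.99473923293408
```

Contact came at exactly the predicted height, with a light 2 N. I'll let go, rise and look.

>>> {"fn": "arm_command", "kwargs": {
  "plan": [
    {"grip": -0.4, "slide": [0, 0, 0], "spin": 0},
    {"grip": -0.4, "slide": [0, 0, 0], "spin": 0},
    {"grip": -0.4, "slide": [0, 0, 0], "spin": 0},
    {"grip": -0.4, "slide": [0, 0, 0], "spin": 0},
    {"grip": -0.4, "slide": [0, 0, -0.02], "spin": 0},
    {"grip": -0.4, "slide": [0, 0, -0.06], "spin": 0},
    {"grip": -0.4, "slide": [0, 0, -0.08], "spin": 0},
    {"grip": -0.4, "slide": [0, 0, -0.08], "spin": 0},
    {"grip": -0.4, "slide": [0, 0, 0], "spin": 0},
    {"grip": -0.4, "slide": [0, 0, 0], "spin": 0}
  ]
}}

```text
time: 22.72
tool_pos: [0.4529, -0.2135, 0.2829]
ee_rot: [-3.141, -0.001, 1.931]
wrist_force: [-0.5, 0.2, 0.2]
width: 0.0662
finger_force: 0.0
```

```bash
python3 st.py
python3 - <<'E'
from h import *
a=snapshot("wrist");b=snapshot("scene")
c=camera_info("wrist");u,v=map(int,pix(c,[.4544,-.2165,.14]))
A=cv2.resize(a[v-60:v+60,u-60:u+60],(480,480),interpolation=cv2.INTER_CUBIC)
B=cv2.resize(b[185:265,210:260],(300,480),interpolation=cv2.INTER_CUBIC)
cv2.imwrite("pics/end.png",np.hstack([A,B])[:,:,::-1])
E
```

```text
22.875 [ 0.4525 -0.2133  0.2816] [-3.1395e+00 -2.8000e-03  1.9306e+00] q6 -0.9137 tq6 -0.0 F [-0.18  0.05  0.03] T [-0.049  0.051  0.002] w 0.0657 0.0
```

View pics/end.png

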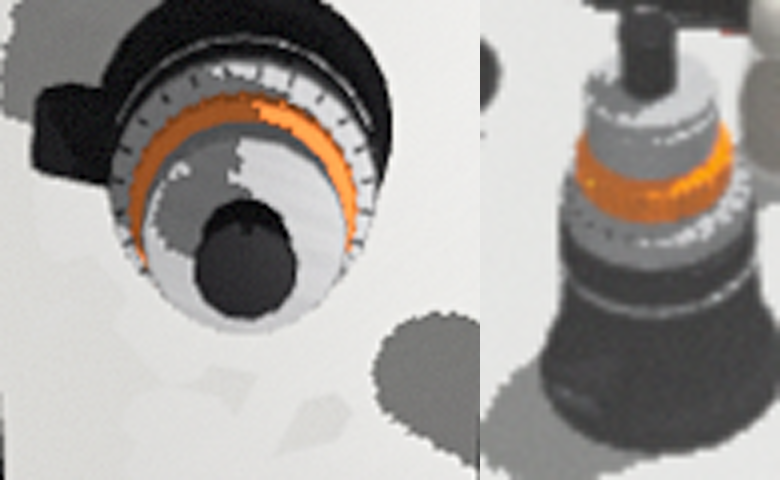

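The picture shows the cap upright, its flange flush on the upper ring (flange centre about (245,235) in the left view), and the gripper clear of everything. I'll hand it in.

```bash
python3 -c "
from bench import ticket
print(ticket.close_job())"
```

```text
the job is handed in; nothing more can be done
None
```

The job is handed in: the lock ring is nipped up at about 0.5 N m (snug is 0.36 to 0.68). The small steel cap sits flush in the mill's neck and is released, I touched nothing else, and it took about 23 s.

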